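Fetch the ball dolly from the touch-latched cupboard

ROBOT

A 6-joint arm with a two-finger parallel gripper is mounted at the origin on a cart in front of the work surface, level with it; the furniture and walls round the work are solid. World frame = base frame: x ahead of the robot, y to its left, z up, the work surface at z = 0. Lengths are in mm, angles in rad, forces in N, time in s.
With the tool pointing down it reaches from about 400 to 925 mm from the base axis. Payload 12.5 kg.
Tool frame: the origin (TCP) lies midway between the tips of the shut fingers; the grasp point (between the pads) lies 19 mm behind it (env.pinch_z is the z of the grasp point in the tool frame, in mm); z points along the fingers, y is the line along which they close (so a half turn about z gives the same grasp; the last joint's range is limited). The gripper opens to 95 mm and grips with 3 to 60 N. Pads are 20 mm wide; open, the fingers measure 119 mm over their backs; the gripper's body (75 mm by 180 mm) begins 59 mm behind the grasp point.
Start: joints at [1.077, 0.491, 1.559, -0, 1.092, -0.106], TCP at [236.331, 578.614, 214.661] pointing down, gripper open.
Joint ranges: [-3.1, 3.1], [-0.84, 2.19], [0.05, 2.79], [-1.13, 4.28], [0.06, 2.93], [-2.69, 2.69]. Speed limits (rad/s): [2.22, 2.22, 2.79, 3.14, 3.14, 3.14].

INTERFACE

Orientations are given as [roll, pitch, yaw] about the fixed x, y, z axes, in that order (R = Rz(yaw) Ry(pitch) Rx(roll)).
In Python, from cell import env, eyes gives the robot as it stands.
- The arm moves only by the shell command python3 -m inch 'ROWS'. ROWS is JSON, a list of rows, each a list of 3 entries, a list of its own where there are three numbers: the shift along the tool's x, y, z in units of 60 mm (1.0 is 60 mm), then the turn about the tool's z in units of 5 degrees (1.0 is 5 degrees), then the closure, from -1 (fully open) to 1 (shut). In form: [[[tx, ty, tz], turn, claw], ...]. A call has exactly 10 rows; each row shifts and turns the commanded pose from where the row before left it, along the tool's axes as they then stand; what a row does not reach is not made up. A row lasts 1/8 s, in which the tool goes at most 62.5 mm and 10.7 degrees, less where a joint would pass 70% of its speed; a pose out of reach is approached as far as the arm can. A call is refused whole if a number of a shift passes 1 or a number of a turn 1, either way. A call with a gripper value outside its range is refused whole. The fingers move at their own pace and stop on an object; the grip force is fixed at half the most. Time passes only in rows, so rows that do not move let the fingers close, or fill a call up. It gives the time, the measured TCP pose, the force, the opening and the grip force at its end, in the units of the state.
- env.state(): the state, without advancing time (a new reading comes with each control period).
- eyes.read_camera(name): name is "scene" or "top" or "wrist"; returns a dict with "pixels" (420x560x3 uint8, red, green, blue), "fx", "fy", "cx", "cy" (pixels), "extrinsics" (4x4, takes a point from world to camera coordinates). Camera axes: x right, y down, z forward; pixel columns grow to the right and rows downward; lengths in mm; the calibration is good to about 2 mm. A picture is of the moment at which its call begins. There is no depth.
- env.job_done(): hands the job in; it is judged then, once.
Trained networks look in a picture, given as the dict that the camera call returned (one of the last four; its "shot" number tells which), for a name from the list of things; names that differ only in an ending like _2 or _b are one class to them, and where a whole thing is asked for, a point or a joint stands for the part that bears it (a point fixed in the world has none). Each returns a list of dicts, best first, with "score" (0 to 1); they miss things now and then, are a little off and sometimes report something else, mostly with a low value. They report only what shows in the picture. A call takes as long as a camera call. They do not tell look-alikes from the thing itself.
- eyes.boxes_of(name, picture): "centre" ([row, column] in pixels, amid what is visible of it).
- eyes.cut_out(name, picture): "mask" (420x560 bool, what is visible of it) and "centre" ([row, column] in pixels, amid what is visible of it).
- eyes.spot_point(name, picture): "centre" ([row, column] in pixels: a listed point, or the origin of a listed thing).
The state is a dict: "t": time; "joints": joint angles; "qvel": joint speeds; "tau": joint torques, N m; "eef_pos": TCP position; "tcp_rot": TCP orientation; "ft_force": force on the tool from outside, world axes, zero at the start; "moment": the same for the moment, N m; "opening": opening from 0.0 (shut) to 1.0 (fully open); "grip_force": force on a finger pad.
Only numpy, scipy, OpenCV 4.12 (cv2) and the standard library are available. Lean on these libraries where they do the work, as an engineer would, in place of code of your own. Each camera call takes 0.05 s, during which the arm holds its last target. There are 200 camera calls.

TASK

Set out the tools for dishing: push on the cupboard's flap until its touch catch clicks, catch the flap with the fingers as it springs free and ease it down onto its stops, never letting it drop or fly open. Then draw out the ball-nosed dolly and stand it upright, ball down, in the mouth of the dishing ring, setting it down gently. Leave the flap open, do not lean hard on the cupboard, and leave the other dolly, the flange and the stepped shaft where they are.

Things in the scene. Friction and masses are not known exactly. Their poses are not given: they have to be found in the camera images.
- cupboard: low plywood bench cupboard, 288 wide, 187 deep, 232 high, fixed. Origin on the bench below the middle of the hinge line; x = into it, y = along the hinge, z up. Its leaning front is closed by one flap between the side boards. Inner floor 70 above the bench. Inside, 68 left and right of the middle, two V rests hold a dolly each, raked 45 deg: heads low at the back, handles up to the front.
- roof_edge (a point): middle of the roof's lower front edge, 95 behind the hinge line and 220 above the bench: the roof covers the dollies from straight above, so the hand must reach in slanting, along their rake
- flap_hinge (a point): middle of the hinge line, at the flap's lower edge in the plane of its outer face, 70 above the bench; it stays put. Flap: 260 wide, 178 from hinge to top edge, 12 thick, 0.4 kg, no handle; shut, it leans back 25 deg from upright. Past upright, its top edge can rest on the front of near-upright fingers and slide down them.
- flap_push (a point): middle of the steel push plate on the flap's outer face, 20 below its top edge; moves with the flap. Here a spring pushes back with about 2 N; pressing then takes 6 to 9 N until the catch clicks 5 to 6 mm in and the force falls to 2 to 4 N; a solid stop follows 2 to 3 mm deeper. Friction on a finger adds to these.
- flap (a joint): flap angle, rad (reads to about 0.015). 0 = shut, negative = pressed in (click near -0.035, solid stop -0.053), positive = opening: the top edge comes toward the robot and down; 1.57 = a right angle, on its stops. Once clicked, spring and weight throw it open hard all the way unless something holds it from outside.
- ball_dolly: hand dolly 100 long, 0.3 to 0.5 kg: steel head 40 across, 45 long with half-ball nose, then a square wooden handle 24 x 24 from 49 to 100. Origin at the nose tip, z toward the handle end. At first z leans 45 deg out to the flap, in either rest, two handle flats facing the side boards; it draws out along its z. Grip hard (60-100 N) 65 to 75 from the tip.
- nose_centre (a point): centre of the ball dolly's half-ball nose, 20 from the tip on the axis. Seated in the ring it stands 42.6 above the bench (12.6 above the ring's rim).
- flat_dolly: the other dolly, same size and handle, but its head ends in a flat face; stays in the other V rest. Origin at the middle of the flat face, z to the handle end.
- dishing_ring: plain dark steel ring lying on the bench, loose, 0.7 kg: 84 outside, bore 31, 30 high. Origin at the middle of its underside. Either left or right of the cupboard.
- flange: cast flange with hub and bolt holes, 85 across, 30 high, loose, on the other side of the cupboard from the ring. Origin under its middle.
- stepped_shaft: turned steel shaft in three steps, 35 across, 110 tall, standing loose to the left of the cupboard. Origin under its middle.
Things that resemble listed ones, but are neither listed nor needed, are in the scene too. Of the things that look like the dishing_ring, take the one that is farthest from the robot's base at the start.

How it is judged (in metres and radians):
On the way, in this order (a step that is already met when the one before it is completed fails the run):
1. the catch has clicked and the fingers hold the flap as it comes open (value of joint flap between 0.12 and 1.2 rad and contact force between the fingers and cupboard above 0.2 N), for 0.1 s.
2. the flap is down on its stops (value of joint flap above 1.5 rad and velocity of joint flap below 0.2 rad/s), for 0.2 s.
3. the ball-nosed dolly is drawn out of its rest (distance of ball_dolly from where it was at the start of the episode above 0.1 m), for 0.1 s.
At the end, for the whole second after the job is handed in: the ball dolly stands in the ring's mouth: nose centre within 5 mm of the ring's axis and 38 to 47 mm above its underside, axis within 0.2 rad of upright, at rest and let go; the flap is open on its stops (over 1.5 rad) (horizontal distance between nose_centre and dishing_ring below 0.005 m and z of nose_centre in the frame of dishing_ring between 0.038 and 0.047 m and angle between ball_dolly's own z axis and vertical below 0.2 rad and linear speed of ball_dolly below 0.02 m/s and value of joint flap above 1.5 rad); the robot touches nothing.
It fails at once if the flap is let drop or fly open (faster than 3 rad/s) (velocity of joint flap above 3 rad/s).
It fails at once if the fingers lean on the cupboard with over 40 N (contact force between the fingers and cupboard above 40 N).
It fails at once if the ball dolly is dropped or thrust into the ring (horizontal distance between nose_centre and dishing_ring below 0.03 m and z of nose_centre in the frame of dishing_ring below 0.07 m and linear speed of ball_dolly above 0.35 m/s).
It fails at once if the flat dolly, the flange or the stepped shaft is moved by over 25 mm (distance of any of flat_dolly, flange, stepped_shaft from where it was at the start of the episode above 0.025 m).
It also fails if it takes over 69 s, if anything falls off the work surface, if the arm or the gripper's body presses on something with over 40 N, if the wrist force passes 120 N, or if a joint passes its speed limit or range.

## Working session

There is one attempt and no reset: what is moved stays moved. The work goes in short steps, Python scripts to look and compute and a shell command to move; the robot and the scene stay as the last step left them, time stands still between calls to the robot, and variables do not carry over. Pictures are saved under pics/ and viewed, at most 10 in all, crops included, and the job is handed in when it is done.

```bash
ls; mkdir -p pics
cat > h.py <<'E'
import numpy as np, cv2
from cell import env, eyes
def ray(p,rc):
    E=np.array(p["extrinsics"]);R=E[:3,:3];o=-R.T@E[:3,3]
    d=R.T@np.array([(rc[1]-p["cx"])/p["fx"],(rc[0]-p["cy"])/p["fy"],1]);return o,d/np.linalg.norm(d)
def atz(p,rc,z):
    o,d=ray(p,rc);return o+d*(z-o[2])/d[2]
def tri(l):
    A=0;b=0
    for p,rc in l:
        o,d=ray(p,rc);M=np.eye(3)-np.outer(d,d);A=A+M;b=b+M@o
    x=np.linalg.solve(A,b)
    return x,[round(float(np.linalg.norm((np.eye(3)-np.outer(ray(p,rc)[1],ray(p,rc)[1]))@(x-ray(p,rc)[0]))),1) for p,rc in l]
def proj(p,X):
    E=np.array(p["extrinsics"]);c=E[:3,:3]@np.array(X)+E[:3,3];return [p["fy"]*c[1]/c[2]+p["cy"],p["fx"]*c[0]/c[2]+p["cx"]]
def save(n,img): cv2.imwrite("pics/"+n,cv2.cvtColor(np.ascontiguousarray(img),cv2.COLOR_RGB2BGR))
E
python3 - <<'E'
from h import *
np.set_printoptions(precision=1,suppress=True)
P={n:eyes.read_camera(n) for n in("scene","top","wrist")}
for n,p in P.items():
    save(n+"1.png",p["pixels"]); print(n,"cam at",ray(p,[210,280])[0],ray(p,[210,280])[1])
    for q in["roof_edge","flap_hinge","flap_push","dishing_ring","flange","stepped_shaft","cupboard","ball_dolly","flat_dolly"]:
        r=eyes.spot_point(q,p)
        print(q,[(round(x["score"],2),np.round(x["centre"]).tolist()) for x in r][:4])
print(env.state(),env.pinch_z)
E
```

```text
pics
scene cam at [-326.5 -712.   743.9] [ 0.7  0.5 -0.5]
roof_edge [(0.86, [185.0, 313.0])]
flap_hinge [(0.56, [240.0, 292.0])]
flap_push [(0.82, [191.0, 309.0])]
dishing_ring [(0.92, [269.0, 252.0]), (0.87, [240.0, 181.0]), (0.86, [259.0, 206.0])]
flange [(0.77, [314.0, 367.0])]
stepped_shaft [(0.53, [223.0, 215.0])]
cupboard [(0.98, [259.0, 293.0])]
ball_dolly []
flat_dolly []
top cam at [ 521.3  -37.  1168.3] [ 0.1  0.  -1. ]
roof_edge [(0.65, [162.0, 303.0])]
flap_hinge [(0.74, [202.0, 295.0])]
flap_push [(0.89, [167.0, 301.0])]
dishing_ring [(0.95, [249.0, 162.0]), (0.9, [254.0, 218.0]), (0.66, [242.0, 272.0])]
flange [(0.83, [233.0, 401.0]), (0.66, [156.0, 300.0])]
stepped_shaft [(0.69, [199.0, 167.0]), (0.46, [168.0, 303.0])]
cupboard [(0.84, [204.0, 298.0])]
ball_dolly [(0.46, [153.0, 324.0])]
flat_dolly [(0.5, [145.0, 277.0])]
wrist cam at [166.5 607.  384.6] [ 0.3 -0.1 -1. ]
roof_edge []
flap_hinge []
flap_push []
dishing_ring []
flange []
stepped_shaft []
cupboard []
ball_dolly []
flat_dolly []
{'t': 1.5, 'joints': array([ 1.1,  0.5,  1.6,  0. ,  1.1, -0.1]), 'qvel': array([-0., -0.,  0., -0., -0., -0.]), 'tau': array([  0. , -61.2, -25.8,   0.1,   0. ,   0. ]), 'eef_pos': array([236.3, 578.6, 214.7]), 'tcp_rot': array([ 3.1, -0. ,  2.8]), 'ft_force': array([-0.5,  0.1,  0.3]), 'moment': array([-0.,  0., -0.]), 'grip_force': 0.0, 'opening': 1.0028321854359368} -18.8
```

```bash
python3 -m inch --help 2>&1 | head -30
```

```text
invalid input: not JSON, or not a number
```

View pics/scene1.png

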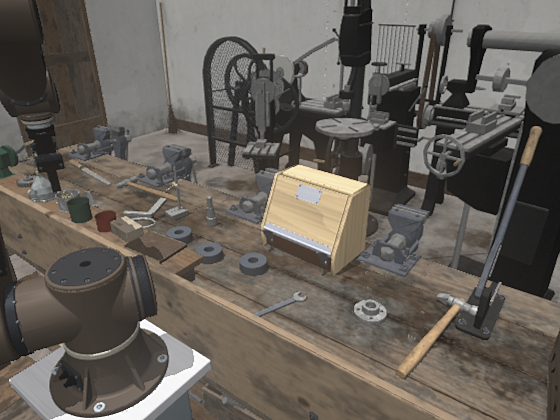

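View pics/top1.png

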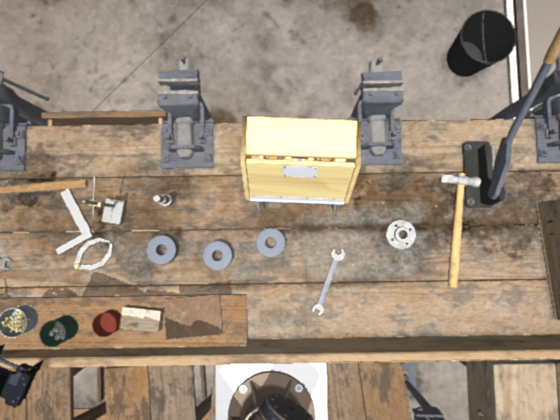

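Run:
```python
from h import *
np.set_printoptions(precision=1,suppress=True)
P={n:eyes.read_camera(n) for n in("scene","top")}
s,t=P["scene"],P["top"]
pts={"roof":([185,313],[162,303]),"hinge":([240,292],[202,295]),"push":([191,309],[167,301]),"cup":([259,293],[204,298]),
"ringA":([240,181],[249,162]),"ringB":([259,206],[254,218]),"ringC":([269,252],[242,272]),"flange":([314,367],[233,401]),"shaft":([223,215],[199,167])}
for k,(a,b) in pts.items(): print(k,*tri([(s,a),(t,b)]),"z0:",atz(s,a,0),atz(t,b,0))
```

```text
roof [684.5 -91.1 230.8] [0.4, 0.4] z0: [1139.7  187.7    0. ] [ 724.4 -104.1    0. ]
hinge [599.7 -75.4  72.3] [0.4, 0.4] z0: [699.1  -6.6   0. ] [605.1 -78.2   0. ]
push [674.4 -85.8 213.3] [1.2, 1.2] z0: [1075.3  167.1    0. ] [709.4 -97.8   0. ]
cup [597.  -84.6   7.8] [2.6, 2.6] z0: [604.9 -76.1   0. ] [599. -87.   0.]
ringA [476.6 309.9  -2.5] [6.5, 6.5] z0: [476.5 299.8   0. ] [472.3 314.2   0. ]
ringB [453.  153.5  -8.1] [2.9, 2.9] z0: [443.1 146.8   0. ] [455.4 150.    0. ]
ringC [487.2  -7.5  -0. ] [1.6, 1.6] z0: [486.2  -6.2   0. ] [488.2  -8.7   0. ]
flange [ 507.  -384.8    1.5] [4.3, 4.3] z0: [ 505.2 -381.1    0. ] [ 509.2 -389.     0. ]
shaft [624.  293.3   4. ] [7.9, 7.9] z0: [632.6 291.1   0. ] [619.3 300.6   0. ]
```

Run:
```python
from h import *
np.set_printoptions(precision=1,suppress=True)
P={n:eyes.read_camera(n) for n in("scene","top")}
s,t=P["scene"],P["top"]
for n,p in P.items():
    for q in("flap_push","cupboard"):
        r=eyes.cut_out(q,p)[0]; m=r["mask"].astype(np.uint8)
        c=max(cv2.findContours(m,0,2)[0],key=cv2.contourArea)
        ap=cv2.approxPolyDP(c,4,True)[:,0,::-1]
        print(n,q,r["score"],ap.tolist())
    for r in eyes.cut_out("dishing_ring",p):
        m=r["mask"]; print("ring",r["centre"],m.sum(),atz(p,r["centre"],15))
a=np.hstack([cv2.resize(t["pixels"][210:290,130:310],(800,356),interpolation=cv2.INTER_CUBIC)])
b=cv2.resize(t["pixels"][110:220,230:370],(305,240),interpolation=cv2.INTER_CUBIC)
b2=cv2.resize(s["pixels"][160:285,245:380],(259,240),interpolation=cv2.INTER_CUBIC)
b3=cv2.resize(s["pixels"][220:285,150:280],(236,118),interpolation=cv2.INTER_CUBIC)
o=np.zeros((600,800,3),np.uint8);o[:356]=a;o[360:600,:305]=b;o[360:600,305:564]=b2;o[360:478,564:]=b3
save("crop1.png",o)
```

```text
scene flap_push 0.72 [[175, 279], [225, 265], [251, 331], [197, 347]]
scene cupboard 0.58 [[175, 274], [242, 261], [274, 333], [248, 364], [185, 371], [164, 299]]
ring [234.3, 181.0] 360 [486.2 308.2  15. ]
ring [264.4, 253.6] 578 [491.4  -8.9  15. ]
ring [251.8, 208.4] 421 [461.7 153.   15. ]
top flap_push 0.92 [[196, 250], [201, 342], [164, 354], [159, 248]]
top cupboard 0.82 [[116, 243], [190, 244], [200, 248], [202, 258], [209, 258], [200, 262], [202, 324], [214, 335], [204, 337], [201, 349], [167, 360], [121, 360]]
ring [247.4, 275.8] 609 [472.9 -19.9  15. ]
ring [250.9, 221.3] 698 [465. 138.  15.]
ring [249.5, 157.0] 632 [471.7 324.2  15. ]
```

View pics/crop1.png

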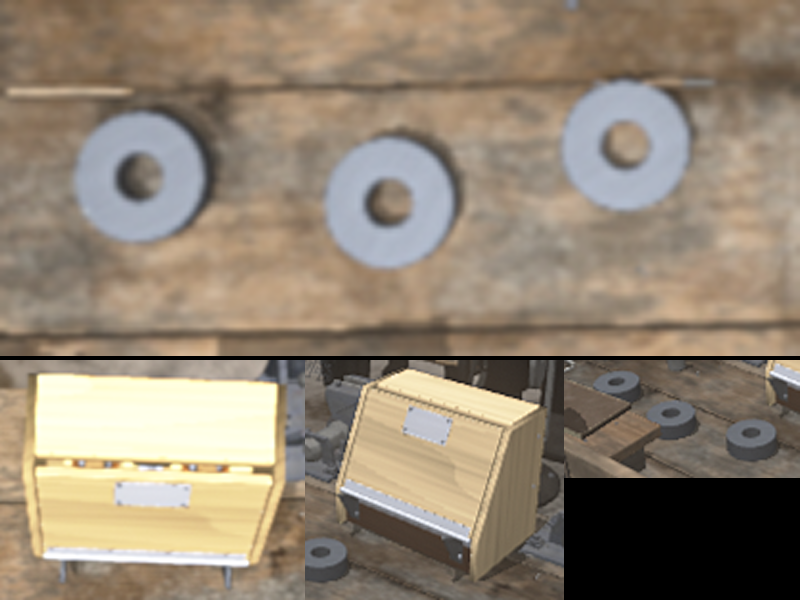

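Run:
```python
from h import *
from scipy.optimize import least_squares
np.set_printoptions(precision=2,suppress=True)
s,t=eyes.read_camera("scene"),eyes.read_camera("top")
a=np.radians(25);T=[178*np.sin(a),70+178*np.cos(a)]
TL,TR,BL,BR=[T[0],130,T[1]],[T[0],-130,T[1]],[0,130,70],[0,-130,70]
pu=[158*np.sin(a),0,70+158*np.cos(a)];hi=[0,0,70];ro=[95,0,220]
O=[(s,TL,[175,279],1),(s,BL,[225,265],1),(s,BR,[250,331],1),(s,TR,[197,347],1),(t,BL,[197,250],1),(t,BR,[203,344],1),(t,TR,[164.5,354],1),(t,TL,[159,248],1),
(s,pu,[191,309],1),(t,pu,[167,301],1),(s,hi,[240,292],1),(t,hi,[202,295],1),(s,ro,[185,313],1),(t,ro,[162,303],1)]
def W(q,X):
    c,si=np.cos(q[2]),np.sin(q[2]);return [q[0]+c*X[0]-si*X[1],q[1]+si*X[0]+c*X[1],X[2]]
f=lambda q:np.concatenate([np.subtract(proj(p,W(q,X)),o)*w for p,X,o,w in O])
r=least_squares(f,[600,-77,0],x_scale=[10,10,.05],loss="soft_l1")
print(r.x,np.degrees(r.x[2]));print(f(r.x).reshape(-1,2))
q=r.x
for n,X in dict(push=pu,roof=ro).items():print(n,W(q,X))
# ring rim
for n,(c) in dict(A=[249.5,161.6],B=[255.6,218],C=[242.8,270.9]).items():
    x=atz(t,c,30);print(n,x,np.hypot(*x[:2]))
o=s["pixels"][225:250,160:205]
for rc in([236,181.5],):print(atz(s,rc,30))
```

```text
[606.73 -80.45  -0.08] -4.503773837986035
[[-0.69 -0.28]
 [ 1.86 -1.17]
 [ 5.09 -1.55]
 [-0.46  0.39]
 [-0.41  0.07]
 [-0.39 -0.76]
 [ 2.04  1.42]
 [ 0.55 -1.05]
 [ 0.09  0.19]
 [ 0.74 -0.42]
 [ 0.17  2.75]
 [-2.4   1.64]
 [ 1.21  1.81]
 [-6.22 -1.57]]
push [np.float64(673.2929497017498), np.float64(-85.69458153167551), np.float64(213.1966303517907)]
roof [np.float64(701.4321061103357), np.float64(-87.91104607007003), 220]
A [472.12 306.34  30.  ] 562.7975979224439
B [452.53 145.23  30.  ] 475.26580724608226
C [486.79  -6.26  30.  ] 486.82648261733397
[462.8 277.3  30. ]
```

```bash
cat >> h.py <<'E'
from scipy.spatial.transform import Rotation as Ro
C=np.array([606.7,-80.5,0]);YAW=-0.0786
Rc=Ro.from_euler("z",YAW).as_matrix()
def cup(x): return Rc.T@(np.array(x)-C)      # world -> cupboard
def wor(c): return Rc@np.array(c)+C
def go(target,rot=None):                      # world target -> tool units
    s=env.state(); R=Ro.from_euler("xyz",s["tcp_rot"] if rot is None else rot).as_matrix()
    return R.T@(np.array(target)-s["eef_pos"])/60
E
python3 - <<'E'
from h import *
np.set_printoptions(precision=4,suppress=True)
s=env.state();print(s["tcp_rot"],s["eef_pos"],cup(s["eef_pos"]))
y=np.pi+YAW
print("turn units",-np.degrees(y-s["tcp_rot"][2])/5, "move",go(wor([25,0,235]),[np.pi,0,y]))
E
```

```text
[3.1415 0.     2.7538] [236.3256 578.6174 214.6568] [-420.9842  628.001   214.6568]
turn units -3.542770040883415 move [ -7.4331 -10.4667  -0.3391]
```

```bash
python3 -m inch '[[[0,0,-0.1],-1,1],[[0,0,-0.1],-1,1],[[0,0,-0.1],-1,1],[[0,0,-0.04],-0.54,1],[[-0.53,-0.75,0],0,1],[[-0.53,-0.75,0],0,1],[[-0.53,-0.75,0],0,1],[[-0.53,-0.75,0],0,1],[[-0.53,-0.75,0],0,1],[[-0.53,-0.75,0],0,1]]'
python3 -m inch '[[[-0.53,-0.75,0],0,1],[[-0.53,-0.75,0],0,1],[[-0.53,-0.75,0],0,1],[[-0.53,-0.75,0],0,1],[[-0.53,-0.75,0],0,1],[[-0.53,-0.75,0],0,1],[[-0.53,-0.75,0],0,1],[[-0.53,-0.75,0],0,1],[[0,0,0],0,1],[[0,0,0],0,1]]'
python3 - <<'E'
from h import *
np.set_printoptions(precision=3,suppress=True)
s=env.state();print(s["t"],cup(s["eef_pos"]),s["tcp_rot"],s["ft_force"],s["joints"],s["opening"])
p=eyes.read_camera("wrist");save("w2.png",p["pixels"])
for q in["roof_edge","flap_hinge","flap_push","dishing_ring"]:print(q,[(round(x["score"],2),np.round(x["centre"],1).tolist()) for x in eyes.spot_point(q,p)][:3])
E
```

```text
t: 3.35
eef_pos: [406.0, 292.9, 235.3]
tcp_rot: [3.141, 0.001, 3.063]
ft_force: [0.1, 0.2, -0.3]
opening: 0.026
grip_force: 0.0
t: 4.6
eef_pos: [630.1, -84.2, 234.7]
tcp_rot: [3.141, -0.001, 3.062]
ft_force: [0.6, 0.6, 0.0]
opening: 0.007
grip_force: 0.0
4.6 [ 23.652  -1.896 234.746] [ 3.141 -0.001  3.062] [0.559 0.599 0.03 ] [-0.237  0.489  1.505  0.     1.148 -1.729] 0.006530423635841589
roof_edge [(0.77, [332.6, 288.7])]
flap_hinge [(0.8, [170.8, 285.7])]
flap_push []
dishing_ring [(0.96, [62.9, 339.2]), (0.7, [18.3, 465.7]), (0.27, [169.9, 286.6])]
```

View pics/w2.png

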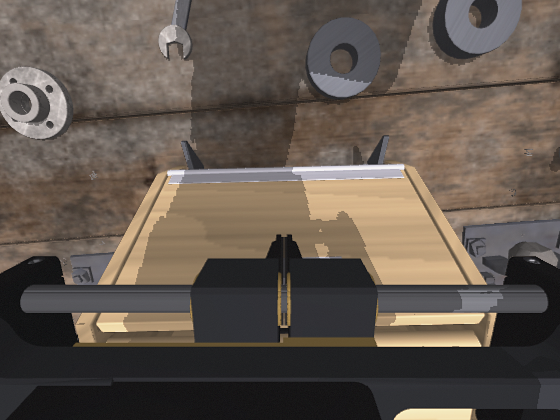

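Run:
```python
from h import *
np.set_printoptions(precision=1,suppress=True)
p=eyes.read_camera("wrist")
for rc in([170.8,285.7],[174,168],[168,403]):print(cup(atz(p,rc,70)))
print("cam",cup(ray(p,[210,280])[0]), "rings",atz(p,[57,343],30),atz(p,[12,476],30))
for X in([75,130,231],[75,-130,231],[0,130,70],[0,-130,70],[66.8,0,213]):print(X,np.round(proj(p,wor(X))))
```

```text
[-0.3  0.5 70. ]
[   3.3 -131.1   70. ]
[ -3.5 130.8  70. ]
cam [-51.8  -1.5 405.9] rings [488.6  -5.7  30. ] [455.1 140.2  30. ]
[75, 130, 231] [320. 481.]
[75, -130, 231] [319.  92.]
[0, 130, 70] [171. 402.]
[0, -130, 70] [171. 169.]
[66.8, 0, 213] [294. 286.]
```

```bash
sed -i 's/YAW=-0.0786/YAW=-0.058/' h.py; python3 -m inch '[[[-0.08,0,0.09],-0.23,1],[[-0.08,0,0.09],0,1],[[-0.08,0,0.09],0,1],[[-0.08,0,0.09],0,1],[[-0.02,0,0],0,1],[[-0.02,0,0],0,1],[[-0.02,0,0],0,1],[[-0.02,0,0],0,1],[[-0.02,0,0],0,1],[[0,0,0],0,1]]'
python3 -m inch '[[[-0.02,0,0],0,1],[[-0.02,0,0],0,1],[[-0.02,0,0],0,1],[[-0.02,0,0],0,1],[[-0.02,0,0],0,1],[[0,0,0],0,1],[[0,0,0],0,1],[[0,0,0],0,1],[[0,0,0],0,1],[[0,0,0],0,1]]'
python3 - <<'E'
from h import *
np.set_printoptions(precision=3,suppress=True)
s=env.state();print(cup(s["eef_pos"]),s["ft_force"]@Rc)
E
```

```text
t: 6.15
eef_pos: [655.7, -86.1, 213.4]
tcp_rot: [3.142, 0.0, 3.083]
ft_force: [-0.4, -0.2, -0.9]
opening: 0.006
grip_force: 0.0
t: 7.4
eef_pos: [661.6, -86.4, 213.4]
tcp_rot: [3.142, -0.0, 3.083]
ft_force: [-2.2, 0.2, -0.6]
opening: 0.005
grip_force: 0.8
[ 55.171  -2.749 213.418] [-2.231  0.082 -0.554]
```

```bash
python3 -m inch '[[[-0.01,0,0],0,1],[[-0.01,0,0],0,1],[[-0.01,0,0],0,1],[[-0.01,0,0],0,1],[[-0.01,0,0],0,1],[[0,0,0],0,1],[[0,0,0],0,1],[[0,0,0],0,1],[[0,0,0],0,1],[[0,0,0],0,1]]'
```

```text
t: 8.65
eef_pos: [663.6, -86.5, 213.0]
tcp_rot: [3.141, -0.003, 3.083]
ft_force: [-8.5, 0.3, -0.9]
opening: 0.006
grip_force: 3.5
```

```bash
python3 -m inch '[[[-0.01,0,0],0,1],[[-0.01,0,0],0,1],[[-0.01,0,0],0,1],[[-0.01,0,0],0,1],[[0,0,0],0,1],[[0,0,0],0,1],[[0,0,0],0,1],[[0,0,0],0,1],[[0,0,0],0,1],[[0,0,0],0,1]]'
```

```text
t: 9.9
eef_pos: [665.6, -86.6, 212.6]
tcp_rot: [3.141, -0.004, 3.083]
ft_force: [-8.5, 0.8, -1.4]
opening: 0.005
grip_force: 3.6
```

```bash
python3 -m inch '[[[-0.01,0,0],0,1],[[-0.01,0,0],0,1],[[-0.01,0,0],0,1],[[0,0,0],0,1],[[0,0,0],0,1],[[0,0,0],0,1],[[0,0,0],0,1],[[0,0,0],0,1],[[0,0,0],0,1],[[0,0,0],0,1]]'
```

```text
t: 11.15
eef_pos: [668.9, -86.9, 213.5]
tcp_rot: [3.142, 0.0, 3.083]
ft_force: [-1.6, -0.3, 1.1]
opening: 0.006
grip_force: 0.5
```

```bash
python3 -m inch '[[[0.03,0,0],0,1],[[0.05,0,0],0,1],[[0.08,0,0],0,1],[[0.1,0,0],0,1],[[0.1,0,0],0,1],[[0.1,0,0],0,1],[[0.1,0,0],0,1],[[0.1,0,0],0,1],[[0.1,0,0],0,1],[[0.05,0,0],0,1]]'
python3 - <<'E'
from h import *
np.set_printoptions(precision=3,suppress=True)
s=env.state();print(cup(s["eef_pos"]),s["ft_force"]@Rc)
E
```

```text
t: 12.4
eef_pos: [619.9, -84.0, 213.5]
tcp_rot: [3.142, -0.0, 3.083]
ft_force: [-1.5, 1.0, 1.5]
opening: 0.01
grip_force: 0.8
[ 13.402  -2.708 213.48 ] [-1.598  0.901  1.475]
```

```bash
python3 -m inch '[[[0.06,0,0],0,1],[[0.1,0,0],0,1],[[0.1,0,0],0,1],[[0.1,0,0],0,1],[[0.1,0,0],0,1],[[0.1,0,0.02],0,1],[[0.1,0,0.03],0,1],[[0.1,0,0.04],0,1],[[0.1,0,0.05],0,1],[[0.06,0,0.05],0,1]]'
python3 - <<'E'
from h import *
np.set_printoptions(precision=3,suppress=True)
s=env.state();print(cup(s["eef_pos"]),s["ft_force"]@Rc)
E
```

```text
t: 13.65
eef_pos: [564.8, -80.7, 201.8]
tcp_rot: [3.141, -0.0, 3.083]
ft_force: [-1.1, -0.4, 2.1]
opening: 0.007
grip_force: 0.9
[-41.792  -2.646 201.791] [-1.061 -0.46   2.08 ]
```

```bash
python3 -m inch '[[[0.1,0,0.03],0,1],[[0.1,0,0.03],0,1],[[0.1,0,0.03],0,1],[[0.1,0,0.04],0,1],[[0.1,0,0.04],0,1],[[0.1,0,0.04],0,1],[[0.1,0,0.05],0,1],[[0.1,0,0.05],0,1],[[0.1,0,0.05],0,1],[[0.06,0,0.03],0,1]]'
python3 - <<'E'
from h import *
np.set_printoptions(precision=3,suppress=True)
s=env.state();print(cup(s["eef_pos"]),s["ft_force"]@Rc)
E
```

```text
t: 14.9
eef_pos: [507.3, -77.4, 178.4]
tcp_rot: [3.142, -0.0, 3.083]
ft_force: [-1.9, 0.3, 1.1]
opening: 0.004
grip_force: 1.1
[-99.44   -2.641 178.37 ] [-1.937  0.22   1.136]
```

```bash
python3 -m inch '[[[0.08,0,0.06],0,1],[[0.08,0,0.06],0,1],[[0.08,0,0.06],0,1],[[0.08,0,0.07],0,1],[[0.08,0,0.07],0,1],[[0.08,0,0.07],0,1],[[0.08,0,0.08],0,1],[[0.08,0,0.08],0,1],[[0.08,0,0.09],0,1],[[0.06,0,0.08],0,1]]'
python3 - <<'E'
from h import *
np.set_printoptions(precision=3,suppress=True)
s=env.state();print(cup(s["eef_pos"]),s["ft_force"]@Rc)
E
```

```text
t: 16.15
eef_pos: [458.8, -74.4, 135.1]
tcp_rot: [3.141, -0.004, 3.083]
ft_force: [-17.1, -1.8, 12.5]
opening: 0.006
grip_force: 8.4
[-148.001   -2.515  135.05 ] [-16.948  -2.823  12.45 ]
```

```bash
python3 -m inch '[[[0.02,0,-0.02],0,1],[[0.03,0,-0.02],0,1],[[0.03,0,0],0,1],[[0.03,0,0],0,1],[[0.03,0,0],0,1],[[0,0,0],0,1],[[0,0,0],0,1],[[0,0,0],0,1],[[0,0,0],0,1],[[0,0,0],0,1]]'
python3 - <<'E'
from h import *
np.set_printoptions(precision=3,suppress=True)
s=env.state();print(cup(s["eef_pos"]),s["ft_force"]@Rc,s["joints"])
p=eyes.read_camera("scene");c=cv2.resize(p["pixels"][140:300,190:400],(788,600),interpolation=cv2.INTER_CUBIC);save("s3.png",c)
E
```

```text
t: 17.4
eef_pos: [452.6, -74.1, 137.8]
tcp_rot: [3.141, -0.0, 3.083]
ft_force: [-2.2, 0.3, -0.1]
opening: 0.005
grip_force: 1.5
[-154.249   -2.549  137.807] [-2.189  0.131 -0.086] [-0.307  0.368  2.041  0.     0.732 -1.819]
```

View pics/s3.png

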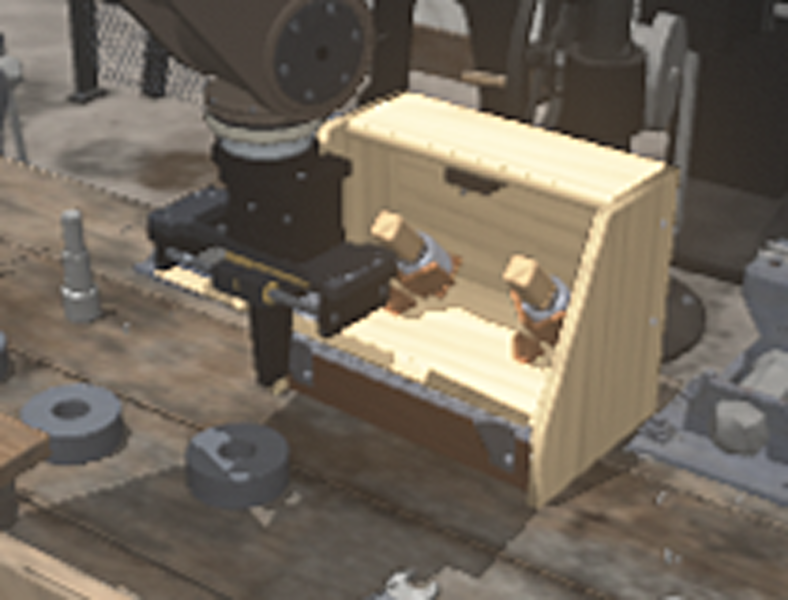

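```bash
python3 -m inch '[[[0.04,0,0.01],0,1],[[0.04,0,0.01],0,1],[[0.04,0,0.02],0,1],[[0.04,0,0.02],0,1],[[0.04,0,0.02],0,1],[[0.03,0,0.02],0,1],[[0.03,0,0.02],0,1],[[0.03,0,0.02],0,1],[[0.03,0,0],0,1],[[0.03,0,0],0,1]]'
python3 -m inch '[[[0.03,0,0],0,1],[[0.03,0,0],0,1],[[0.03,0,0],0,1],[[0.03,0,0],0,1],[[0.05,0,0],0,1],[[0.05,0,0],0,1],[[0,0,0],0,1],[[0,0,0],0,1],[[0,0,0],0,1],[[0,0,0],0,1]]'
python3 - <<'E'
from h import *
np.set_printoptions(precision=3,suppress=True)
s=env.state();print(cup(s["eef_pos"]),s["ft_force"]@Rc,s["joints"])
E
```

```text
t: 18.7
eef_pos: [431.7, -72.9, 129.5]
tcp_rot: [3.142, 0.001, 3.083]
ft_force: [1.0, -1.2, -0.4]
opening: 0.006
grip_force: 0.0
t: 19.95
eef_pos: [418.5, -72.1, 129.4]
tcp_rot: [3.142, 0.0, 3.083]
ft_force: [-0.7, 0.3, -0.0]
opening: 0.007
grip_force: 0.0
[-188.354   -2.539  129.404] [-0.703  0.279 -0.005] [-0.326  0.342  2.126  0.     0.673 -1.839]
```

```bash
python3 -m inch '[[[0,0,-0.5],0,0],[[0,0.3,-0.9],0,0],[[0,0.4,-0.9],0,0],[[0,0.7,-0.3],0,0],[[0,0.8,0],0,0],[[0,0.8,0],0,0],[[0,0.8,0],0,0],[[0,0.5,0],0,0],[[0,0,0],0,0],[[0,0,0],0,0]]'
python3 - <<'E'
from h import *
np.set_printoptions(precision=1,suppress=True)
s=env.state();print(cup(s["eef_pos"]),s["opening"])
p=eyes.read_camera("scene");c=cv2.resize(p["pixels"][170:275,255:380],(714,600),interpolation=cv2.INTER_CUBIC);save("s4.png",c)
for q in("ball_dolly","flat_dolly","nose_centre","flap_push"):
    print(q,[(round(x["score"],2),np.round(x["centre"],1).tolist()) for x in eyes.spot_point(q,p)][:3])
    for x in eyes.cut_out(q,p)[:2]:
        ap=cv2.approxPolyDP(max(cv2.findContours(x["mask"].astype(np.uint8),0,2)[0],key=cv2.contourArea),2,True)[:,0,::-1]
        print("  mask",round(x["score"],2),ap.tolist())
E
```

```text
t: 21.2
eef_pos: [433.5, 185.1, 285.3]
tcp_rot: [-3.141, -0.0, 3.083]
ft_force: [0.4, -1.5, 0.9]
opening: 0.504
grip_force: 0.0
[-188.3  255.1  285.3] 0.5037862976289451
ball_dolly [(0.66, [225.0, 337.8])]
  mask 0.72 [[208, 327], [213, 324], [222, 329], [222, 339], [218, 341]]
flat_dolly [(0.61, [206.9, 305.2])]
  mask 0.64 [[197, 290], [202, 289], [211, 296], [209, 308], [197, 296]]
nose_centre [(0.52, [220.2, 335.4])]
  mask 0.61 [[211, 325], [223, 332], [220, 341], [216, 340], [209, 330]]
  mask 0.4 [[222, 228], [226, 229], [238, 258], [243, 262], [247, 281], [273, 334], [247, 364], [185, 369], [165, 294], [175, 275], [222, 260]]
flap_push [(0.58, [239.4, 264.1]), (0.49, [222.1, 340.1])]
  mask 0.7 [[223, 227], [228, 233], [255, 296], [252, 330], [248, 327], [223, 267]]
```

View pics/s4.png

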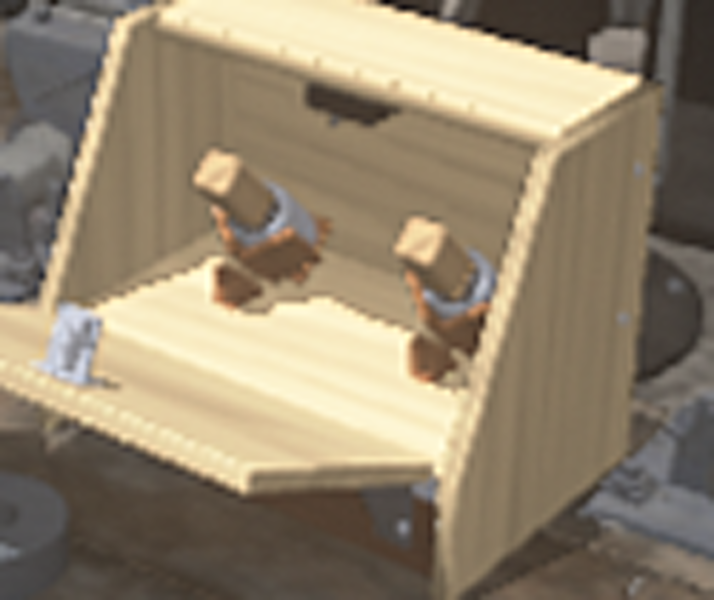

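Run:
```python
from h import *
np.set_printoptions(precision=1,suppress=True)
p=eyes.read_camera("scene")
for rc,v in(([200.6,293.2],68),([212,328.9],-68)):
    o,d=ray(p,rc);o,d=cup(o),Rc.T@d
    e=o+d*(v-o[1])/d[1];print("end",e)
    ax=np.array([-1,0,1])/2**.5; n=np.array([1,0,1])/2**.5
    tip=e-100*ax;print("tip",tip,"grip88",tip+88*ax)
    f=lambda X:((np.array(proj(p,wor(X)))-[170,255])*5.712)[::-1]
    print("handle edge corner pts",f(tip+100*ax+12*n+[0,12,0]),f(tip+100*ax+12*n-[0,12,0]),f(tip+100*ax-12*n+[0,12,0]))
    for a,r in((45,20),(20,20),(0,20)):
        print(a,[f(tip+a*ax+r*(np.cos(t)*n+np.sin(t)*np.array([0,-1,0]))).round().tolist() for t in(-.8,0,.8,1.57,2.4)])
    print("tip",f(tip),"ballpt",[f(tip+(20-20*np.sin(b))*ax+20*np.cos(b)*n).round().tolist() for b in(.4,.8,1.2)])
```

```text
end [ 77.5  68.  156.2]
tip [148.2  68.   85.5] grip88 [ 86.   68.  147.7]
handle edge corner pts [210.9 150.5] [244.6 161.9] [192.  187.6]
45 [[250.0, 185.0], [274.0, 183.0], [289.0, 199.0], [286.0, 223.0], [266.0, 242.0]]
20 [[267.0, 202.0], [291.0, 200.0], [306.0, 216.0], [304.0, 239.0], [284.0, 258.0]]
0 [[281.0, 215.0], [305.0, 213.0], [320.0, 229.0], [317.0, 252.0], [297.0, 271.0]]
tip [290.  242.3] ballpt [[295.0, 207.0], [296.0, 218.0], [294.0, 231.0]]
end [ 79.3 -68.  158.4]
tip [150.  -68.   87.7] grip88 [ 87.8 -68.  149.9]
handle edge corner pts [413.  213.7] [450.8 226.5] [393.6 253.2]
45 [[447.0, 248.0], [474.0, 246.0], [491.0, 263.0], [489.0, 289.0], [467.0, 309.0]]
20 [[463.0, 265.0], [489.0, 263.0], [506.0, 280.0], [504.0, 305.0], [483.0, 325.0]]
0 [[475.0, 278.0], [501.0, 276.0], [518.0, 293.0], [516.0, 318.0], [495.0, 338.0]]
tip [485.9 307.3] ballpt [[492.0, 271.0], [493.0, 282.0], [491.0, 295.0]]
```

```bash
python3 -m inch '[[[-0.5,-0.67,0.05],0,0],[[-0.52,-0.67,0.05],0,0],[[-0.52,-0.67,0.05],0,0],[[-0.52,-0.67,0.05],0,0],[[-0.52,-0.67,0.05],0,0],[[-0.52,-0.67,0.05],0,0],[[-0.52,-0.67,0.05],0,0],[[-0.5,-0.67,0.03],0,0],[[0,0,0],0,0],[[0,0,0],0,0]]'
python3 - <<'E'
from h import *
np.set_printoptions(precision=1,suppress=True)
s=env.state();print(cup(s["eef_pos"]),s["opening"],s["tcp_rot"])
p=eyes.read_camera("wrist");save("w5.png",p["pixels"])
print(p["fx"],p["fy"]);f=lambda X:np.round(proj(p,wor(X))).tolist()
e=np.array([78.4,-68,157.3])
print("end",f(e),"corners",[f(e+np.array([a*8.5,b*12,a*8.5])) for a,b in((1,1),(1,-1),(-1,-1),(-1,1))],"tips",f(cup(s["eef_pos"])),"hinge",f([0,0,70]),f([0,130,70]),"roof",f([95,0,220]),f([95,-68,220]))
E
```

```text
t: 22.95
eef_pos: [661.2, -149.9, 262.2]
tcp_rot: [3.141, -0.001, 3.082]
ft_force: [-0.2, -0.1, 0.7]
opening: 0.497
grip_force: 0.0
[ 58.4 -66.1 262.2] 0.49657573147950257 [ 3.1 -0.   3.1]
302.7232620871214 302.7232620871214
end [226.0, 282.0] corners [[238.0, 295.0], [238.0, 270.0], [215.0, 270.0], [215.0, 295.0]] tips [252.0, 284.0] hinge [138.0, 341.0] [138.0, 452.0] roof [273.0, 370.0] [273.0, 282.0]
```

View pics/w5.png

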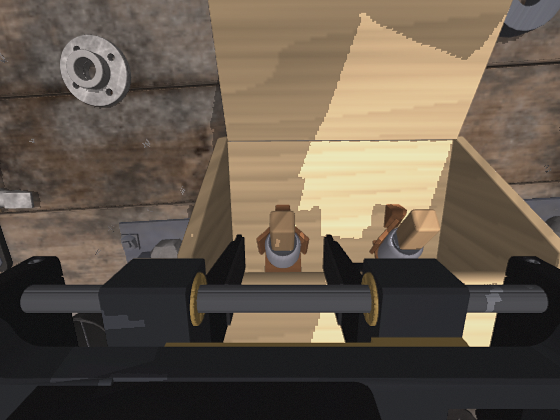

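Run:
```python
from h import *
p=eyes.read_camera("wrist");im=p["pixels"].astype(int)
print([(r,im[r,276:290].mean(0).round().astype(int).tolist()) for r in range(202,262,2)])
print([(c,im[224,c].tolist()) for c in range(262,304,2)])
```

```text
[(202, [171, 145, 113]), (204, [159, 129, 98]), (206, [102, 70, 49]), (208, [84, 58, 40]), (210, [75, 56, 42]), (212, [133, 106, 80]), (214, [132, 105, 79]), (216, [132, 106, 80]), (218, [134, 107, 81]), (220, [137, 110, 82]), (222, [139, 111, 84]), (224, [142, 113, 85]), (226, [144, 115, 86]), (228, [145, 116, 87]), (230, [154, 123, 92]), (232, [141, 112, 84]), (234, [122, 98, 74]), (236, [122, 98, 73]), (238, [122, 98, 74]), (240, [132, 105, 79]), (242, [131, 105, 79]), (244, [131, 105, 79]), (246, [127, 102, 76]), (248, [119, 96, 72]), (250, [90, 79, 70]), (252, [66, 65, 70]), (254, [72, 72, 76]), (256, [139, 136, 145]), (258, [133, 131, 139]), (260, [122, 119, 127])]
[(262, [168, 142, 111]), (264, [170, 143, 112]), (266, [169, 143, 111]), (268, [174, 147, 114]), (270, [116, 93, 70]), (272, [126, 102, 77]), (274, [124, 100, 75]), (276, [125, 100, 75]), (278, [146, 116, 87]), (280, [146, 116, 88]), (282, [146, 116, 87]), (284, [143, 115, 86]), (286, [142, 113, 85]), (288, [142, 113, 86]), (290, [144, 114, 87]), (292, [128, 102, 76]), (294, [124, 104, 80]), (296, [198, 172, 132]), (298, [181, 153, 119]), (300, [182, 154, 120]), (302, [183, 154, 119])]
```

Run:
```python
from h import *
np.set_printoptions(precision=1,suppress=True)
w=eyes.read_camera("wrist");s=eyes.read_camera("scene")
x,r=tri([(s,[212,328.9]),(w,[222,282.7])]);print(cup(x),r)
for z in(154,157,160):print(cup(atz(w,[222,282.7],z)),"corner",cup(atz(w,[232.5,282.7],z+8.5)))
print(cup(atz(w,[250,282.7],157.3-26)))
```

```text
[ 74.9 -68.5 159.9] [2.0, 2.0]
[ 75.5 -66.9 154. ] corner [ 83.2 -66.9 162.5]
[ 74.5 -66.9 157. ] corner [ 82.1 -66.9 165.5]
[ 73.5 -66.9 160. ] corner [ 81.  -66.9 168.5]
[114.8 -67.1 131.3]
```

```bash
python3 -m inch '[[[-0.15,-0.01,0.1],0,0],[[-0.14,0,0.2],0,0],[[0,0,0.2],0,0],[[0,0,0.2],0,0],[[0,0,0.2],0,0],[[0,0,0.2],0,0],[[0,0,0.2],0,0],[[0,0,0.15],0,0],[[0,0,0.1],0,0],[[0,0,0.07],0,0]]'
python3 -m inch '[[[0,0,0.02],0,0],[[0,0,0.02],0,0],[[0,0,0.02],0,0],[[0,0,0.02],0,0],[[0,0,0.02],0,0],[[0,0,0.02],0,0],[[0,0,0],0,0],[[0,0,0],0,0],[[0,0,0],0,0],[[0,0,0],0,0]]'
python3 - <<'E'
from h import *
np.set_printoptions(precision=1,suppress=True)
s=env.state();print(cup(s["eef_pos"]),s["ft_force"])
p=eyes.read_camera("wrist");save("w6.png",cv2.resize(p["pixels"][120:330,140:420],(800,600)))
E
```

```text
t: 24.4
eef_pos: [678.9, -151.8, 165.2]
tcp_rot: [3.142, 0.0, 3.083]
ft_force: [0.1, 0.1, 0.1]
opening: 0.499
grip_force: 0.0
t: 25.65
eef_pos: [678.8, -151.8, 158.2]
tcp_rot: [3.142, 0.0, 3.083]
ft_force: [-0.2, 0.6, 0.7]
opening: 0.5
grip_force: 0.0
[ 76.1 -67.  158.2] [-0.2  0.6  0.7]
```

View pics/w6.png

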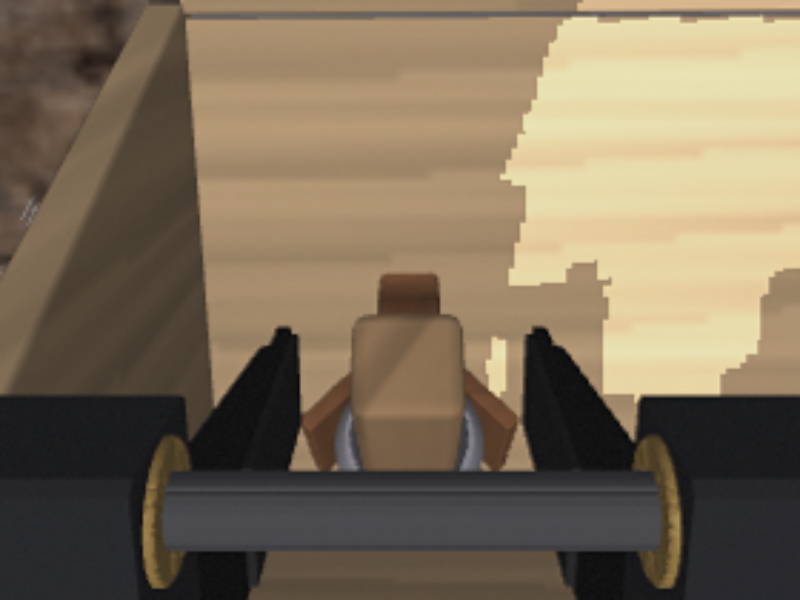

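```bash
python3 -m inch '[[[0,0,0.02],0,0],[[0,0,0.02],0,0],[[0,0,0.02],0,0],[[0,0,0],0,0.2],[[0,0,0],0,0.5],[[0,0,0],0,1],[[0,0,0],0,1],[[0,0,0],0,1],[[0,0,0],0,1],[[0,0,0],0,1]]'
python3 - <<'E'
from h import *
np.set_printoptions(precision=1,suppress=True)
s=env.state();print(cup(s["eef_pos"]),s["ft_force"],s["opening"]*95,s["grip_force"])
p=eyes.read_camera("wrist")
for r,z in((265,167),(230,150)):
    for dz in(-3,0,3):print(r,cup(atz(p,[r,283],z+dz)))
E
```

```text
t: 26.95
eef_pos: [678.8, -151.8, 154.6]
tcp_rot: [3.142, -0.0, 3.083]
ft_force: [0.4, -0.2, -0.0]
opening: 0.249
grip_force: 30.0
[ 76.1 -67.  154.6] [ 0.4 -0.2 -0. ] 23.617600151599614 30.00042825937271
265 [ 80.5 -67.9 164. ]
265 [ 79.  -67.8 167. ]
265 [ 77.5 -67.8 170. ]
230 [ 65.  -67.9 147. ]
230 [ 63.9 -67.9 150. ]
230 [ 62.8 -67.9 153. ]
```

```bash
python3 -m inch '[[[0.03,0,-0.03],0,1],[[0.04,0,-0.04],0,1],[[0.05,0,-0.05],0,1],[[0.05,0,-0.05],0,1],[[0.05,0,-0.05],0,1],[[0.05,0,-0.05],0,1],[[0.05,0,-0.05],0,1],[[0.05,0,-0.05],0,1],[[0.05,0,-0.05],0,1],[[0.03,0,-0.03],0,1]]'
python3 - <<'E'
from h import *
np.set_printoptions(precision=1,suppress=True)
s=env.state();print(cup(s["eef_pos"]),s["ft_force"],s["moment"],s["opening"]*95)
p=eyes.read_camera("wrist");q=eyes.read_camera("scene")
a=cv2.resize(p["pixels"][130:330,180:380],(400,400));b=cv2.resize(q["pixels"][160:260,255:355],(400,400));save("w7.png",np.hstack([a,b]))
E
```

```text
t: 28.25
eef_pos: [651.6, -150.1, 181.8]
tcp_rot: [3.141, -0.0, 3.083]
ft_force: [-0.1, 0.3, -3.8]
opening: 0.252
grip_force: 30.0
[ 48.8 -66.9 181.8] [-0.1  0.3 -3.8] [-0.   0.1  0. ] 23.949069486381223
```

View pics/w7.png

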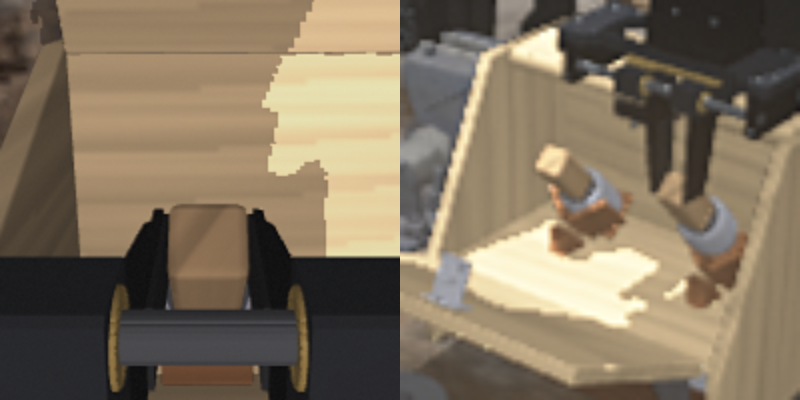

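```bash
python3 -m inch '[[[0.04,0,-0.04],0,1],[[0.08,0,-0.08],0,1],[[0.1,0,-0.1],0,1],[[0.12,0,-0.12],0,1],[[0.12,0,-0.12],0,1],[[0.12,0,-0.15],0,1],[[0.1,0,-0.2],0,1],[[0.06,0,-0.25],0,1],[[0.03,0,-0.25],0,1],[[0,0,-0.15],0,1]]'
python3 - <<'E'
from h import *
np.set_printoptions(precision=1,suppress=True)
s=env.state();print(cup(s["eef_pos"]),s["ft_force"],s["moment"],s["opening"]*95)
p=eyes.read_camera("scene");q=eyes.read_camera("top");w=eyes.read_camera("wrist")
for n,c in(("scene",p),("top",q),("wrist",w)):
    for k in("ball_dolly","nose_centre","dishing_ring"):
        print(n,k,[(round(x["score"],2),np.round(x["centre"]).tolist()) for x in eyes.spot_point(k,c)][:3])
print("tcp",proj(p,s["eef_pos"]),proj(w,s["eef_pos"]))
# predicted nose if still raked 45 (tip ~ 95 from pinch)
e=cup(s["eef_pos"])+[-1,-0,4]
for a in(0,20,45,60):
    d=np.array([np.sin(np.radians(a)),0,-np.cos(np.radians(a))]);print(a,np.round(proj(p,wor(e+78*d))),np.round(proj(w,wor(e+78*d))))
E
```

```text
t: 29.6
eef_pos: [606.0, -147.5, 270.7]
tcp_rot: [-3.141, 0.001, 3.083]
ft_force: [-0.1, -0.2, -3.9]
opening: 0.249
grip_force: 30.0
[  3.1 -67.  270.7] [-0.1 -0.2 -3.9] [0.  0.1 0. ] 23.66854926402281
scene ball_dolly [(0.8, [195.0, 330.0])]
scene nose_centre [(0.77, [196.0, 325.0])]
scene dishing_ring [(0.62, [268.0, 257.0]), (0.6, [257.0, 209.0]), (0.54, [238.0, 181.0])]
top ball_dolly []
top nose_centre []
top dishing_ring [(0.97, [254.0, 217.0]), (0.93, [251.0, 162.0])]
wrist ball_dolly [(0.87, [289.0, 281.0])]
wrist nose_centre []
wrist dishing_ring [(0.93, [50.0, 501.0])]
tcp [np.float64(185.69406427286805), np.float64(315.33853528455563)] [np.float64(251.36336911295928), np.float64(284.4970630580299)]
0 [210. 314.] [214. 284.]
20 [205. 320.] [246. 284.]
45 [196. 325.] [287. 284.]
60 [190. 328.] [312. 284.]
```

```bash
python3 -m inch '[[[-0.075,0,-0.03],0,1],[[-0.075,0,-0.03],0,1],[[-0.075,0,-0.03],0,1],[[-0.07,0,-0.02],0,1],[[-0.092,0,-0.063],0,1],[[-0.092,0,-0.063],0,1],[[-0.092,0,-0.063],0,1],[[-0.104,0,-0.037],0,1],[[-0.104,0,-0.037],0,1],[[-0.104,0,-0.037],0,1]]'
cat > n.py <<'E'
from h import *
np.set_printoptions(precision=1,suppress=True)
s=env.state();T=cup(s["eef_pos"]);print(T,s["ft_force"],s["moment"],s["opening"]*95)
p=eyes.read_camera("scene");w=eyes.read_camera("wrist")
for k in("ball_dolly","nose_centre"):
    for n,c in(("scene",p),("wrist",w)):
        for x in eyes.spot_point(k,c)[:1]:
            o,d=ray(c,x["centre"]);o=cup(o);d=Rc.T@d;y=o+d*(T[1]-.5-o[1])/d[1]
            print(n,k,round(x["score"],2),np.round(x["centre"]),"rel tcp on v-plane",(y-T).round(1) if n=="scene" else "")
E
python3 n.py
```

```text
t: 31.45
eef_pos: [658.2, -150.7, 296.3]
tcp_rot: [-3.141, 0.0, 3.083]
ft_force: [-10.9, 0.8, 12.4]
opening: 0.247
grip_force: 30.0
[ 55.4 -67.1 296.3] [-10.9   0.8  12.4] [ 0.2  2.3 -0. ] 23.420460490745345
scene ball_dolly 0.52 [193. 331.] rel tcp on v-plane [ 31.3  -0.5 -76.4]
wrist ball_dolly 0.71 [247. 283.] rel tcp on v-plane 
scene nose_centre 0.62 [190. 331.] rel tcp on v-plane [ 28.8  -0.5 -66.7]
```

```bash
python3 -m inch '[[[-0.03,0,-0.05],0,1],[[-0.07,0,-0.03],0,1],[[-0.08,0,-0.02],0,1],[[-0.08,0,-0.02],0,1],[[-0.08,0,-0.02],0,1],[[-0.08,0,-0.01],0,1],[[-0.08,0,0],0,1],[[0,0,0],0,1],[[0,0,0],0,1],[[0,0,0],0,1]]'
python3 n.py
```

```text
t: 33.0
eef_pos: [688.6, -152.3, 302.4]
tcp_rot: [3.141, -0.0, 3.083]
ft_force: [-1.8, 0.3, -1.0]
opening: 0.247
grip_force: 30.0
[ 85.9 -66.9 302.4] [-1.8  0.3 -1. ] [0.  0.5 0. ] 23.49676068037916
scene ball_dolly 0.67 [194. 329.] rel tcp on v-plane [ -8.8  -0.5 -85. ]
wrist ball_dolly 0.95 [206. 284.] rel tcp on v-plane 
scene nose_centre 0.91 [189. 331.] rel tcp on v-plane [  0.   -0.5 -70.8]
wrist nose_centre 0.68 [212. 285.] rel tcp on v-plane
```

```bash
python3 -m inch '[[[0.1,0,-0.4],0,1],[[0.25,0.1,-0.4],0,1],[[0.25,0.3,0],0,1],[[0.25,0.6,0],0,1],[[0.25,0.75,0],0,1],[[0.25,0.75,0],0,1],[[0.25,0.75,0],0,1],[[0.25,0.75,0],0,1],[[0.25,0.75,0],0,1],[[0.25,0.75,0],0,1]]'
python3 -m inch '[[[0.2,0.7,0.2],0,1],[[0.2,0.6,0.3],0,1],[[0.2,0.4,0.3],0,1],[[0.09,0.21,0.3],0,1],[[0,0,0.3],0,1],[[0,0,0.2],0,1],[[0,0,0],0,1],[[0,0,0],0,1],[[0,0,0],0,1],[[0,0,0],0,1]]'
cat >> n.py <<'E'
print(s["eef_pos"],s["tcp_rot"],s["joints"])
for x in eyes.cut_out("dishing_ring",w):
    c=max(cv2.findContours(x["mask"].astype(np.uint8),0,2)[0],key=cv2.contourArea)
    e=cv2.fitEllipse(c);print("ring",round(x["score"],2),x["centre"],e,"z30",atz(w,x["centre"],30),"z15",atz(w,x["centre"],15))
for x in eyes.spot_point("dishing_ring",w):print("origin",round(x["score"],2),x["centre"],atz(w,x["centre"],0))
g=cv2.cvtColor(w["pixels"],cv2.COLOR_RGB2GRAY);save("w%d.png"%round(s["t"]*10),w["pixels"])
E
python3 n.py
```

```text
t: 34.55
eef_pos: [566.1, 187.0, 352.0]
tcp_rot: [3.141, 0.002, 3.083]
ft_force: [0.6, 0.4, -3.4]
opening: 0.25
grip_force: 30.0
t: 35.8
eef_pos: [532.8, 302.2, 255.3]
tcp_rot: [3.141, 0.001, 3.083]
ft_force: [1.1, 0.1, -3.9]
opening: 0.248
grip_force: 30.0
[-96.  377.7 255.3] [ 1.1  0.1 -3.9] [ 0.  -0.1  0. ] 23.5518337270488
scene ball_dolly 0.63 [187. 189.] rel tcp on v-plane [  4.6  -0.5 -81.6]
wrist ball_dolly 0.93 [209. 282.] rel tcp on v-plane 
scene nose_centre 0.59 [184. 190.] rel tcp on v-plane [  9.6  -0.5 -72.7]
wrist nose_centre 0.79 [215. 288.] rel tcp on v-plane 
[532.8 302.2 255.3] [3.1 0.  3.1] [ 0.4  0.4  1.5  0.   1.2 -1.1]
ring 0.94 [135.0, 296.8] ((285.7536926269531, 135.70350646972656), (63.50370788574219, 65.7131118774414), 7.7384185791015625) z30 [473.1 321.8  30. ] z15 [473.7 322.4  15. ]
ring 0.78 [160.4, 55.9] ((55.621986389160156, 159.93048095703125), (60.26221466064453, 77.55590057373047), 128.05467224121094) z30 [486.6   7.4  30. ] z15 [487.7  -3.9  15. ]
ring 0.6 [127.1, 152.4] ((160.92050170898438, 127.81986236572266), (65.32542419433594, 73.49409484863281), 117.58446502685547) z30 [452.6 140.1  30. ] z15 [452.4 133.8  15. ]
origin 0.95 [128.0, 165.6] [454.5 145.3   0. ]
origin 0.84 [134.3, 285.7] [472.5 307.9   0. ]
origin 0.57 [160.2, 60.0] [488.9  -9.5   0. ]
```

Run:
```python
from h import *
np.set_printoptions(precision=1,suppress=True)
s=env.state();w=eyes.read_camera("wrist");T=s["eef_pos"]
for k in("nose_centre","ball_dolly"):
    for x in eyes.spot_point(k,w)[:1]:
        print(k,x["score"],x["centre"],[(Rc.T@(atz(w,x["centre"],T[2]+dz)-T)) for dz in(-71,-91)])
for r in([135.7,285.75],):print(atz(w,r,30),atz(w,r,20))
x=[q for q in eyes.cut_out("ball_dolly",w)][:1]
if x:
    m=x[0]["mask"].astype(np.uint8);ys,xs=np.nonzero(m);print("mask",ys.min(),ys.max(),xs.min(),xs.max())
    for r in range(ys.min(),ys.max(),4):
        q=xs[ys==r];print(r,q.min(),q.max(),end="; ")
print([[np.round(proj(w,T+Rc@np.array(a))).tolist() for a in((0,20,-71),(0,-20,-71),(-20,0,-71),(0,0,-91),(-20,0,-46))]])
# bore: darkest/brown blob inside ring
c=w["pixels"][95:178,243:330]
save("w8.png",cv2.resize(w["pixels"][90:270,200:380],(600,600),interpolation=cv2.INTER_CUBIC))
```

```text
nose_centre 0.78 [215.4, 286.1] [array([ -1.2,   1.5, -71. ]), array([  4.9,   1.7, -91. ])]
ball_dolly 0.55 [206.8, 283.0] [array([ -8.7,  -1. , -71. ]), array([ -3.1,  -1.1, -91. ])]
[472.9 307.7  30. ] [473.3 307.8  20. ]
mask 103 169 253 317
103 280 292; 107 271 301; 111 265 306; 115 260 310; 119 257 313; 123 256 315; 127 254 316; 131 254 317; 135 253 317; 139 254 317; 143 254 316; 147 256 315; 151 257 314; 155 260 312; 159 262 309; 163 267 304; 167 274 296; [[[217.0, 308.0], [217.0, 260.0], [193.0, 284.0], [210.0, 284.0], [201.0, 284.0]]]
```

View pics/w8.png

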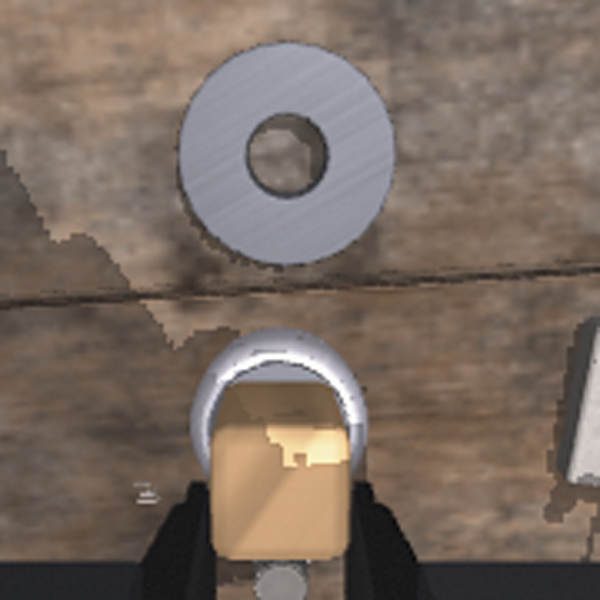

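```bash
python3 -m inch '[[[0.2,0.01,0],0,1],[[0.3,0.01,0.1],0,1],[[0.25,0.015,0.2],0,1],[[0.15,0,0.3],0,1],[[0.04,0,0.35],0,1],[[0,0,0.35],0,1],[[0,0,0.3],0,1],[[0,0,0.25],0,1],[[0,0,0.14],0,1],[[0,0,0.05],0,1]]'
python3 -m inch '[[[0,0,0.04],0,1],[[0,0,0.04],0,1],[[0,0,0.04],0,1],[[0,0,0.03],0,1],[[0,0,0.03],0,1],[[0,0,0.03],0,1],[[0,0,0],0,1],[[0,0,0],0,1],[[0,0,0],0,1],[[0,0,0],0,1]]'
python3 -c "
from h import *
s=env.state();print(s['eef_pos'],s['ft_force'],s['moment'])"
```

```text
t: 37.65
eef_pos: [476.4, 307.7, 132.3]
tcp_rot: [3.142, -0.0, 3.083]
ft_force: [0.6, 0.6, -3.4]
opening: 0.246
grip_force: 30.0
t: 38.9
eef_pos: [476.5, 307.6, 119.9]
tcp_rot: [3.142, 0.0, 3.083]
ft_force: [0.3, -0.8, -3.0]
opening: 0.249
grip_force: 30.0
[476.46153734 307.63722726 119.87215794] [ 0.26199797 -0.84839733 -2.98119801] [ 0.02317078 -0.01088791 -0.01857823]
```

Lower slowly until the ring takes the weight.

```bash
python3 -m inch '[[[0,0,0.02],0,1],[[0,0,0.02],0,1],[[0,0,0.02],0,1],[[0,0,0.02],0,1],[[0,0,0.01],0,1],[[0,0,0],0,1],[[0,0,0],0,1],[[0,0,0],0,1],[[0,0,0],0,1],[[0,0,0],0,1]]'
```

```text
t: 40.15
eef_pos: [476.5, 307.7, 114.4]
tcp_rot: [3.142, 0.0, 3.083]
ft_force: [0.4, -0.2, -3.9]
opening: 0.25
grip_force: 30.0
```

```bash
python3 -m inch '[[[0,0,0.01],0,1],[[0,0,0.01],0,1],[[0,0,0.01],0,1],[[0,0,0.01],0,1],[[0,0,0.01],0,1],[[0,0,0.01],0,1],[[0,0,0],0,1],[[0,0,0],0,1],[[0,0,0],0,1],[[0,0,0],0,1]]'
```

```text
t: 41.4
eef_pos: [476.6, 307.7, 111.0]
tcp_rot: [3.141, 0.0, 3.083]
ft_force: [0.5, 0.9, 3.0]
opening: 0.249
grip_force: 30.0
```

```bash
python3 -m inch '[[[0,0,0],0,0.3],[[0,0,0],0,0],[[0,0,0],0,-0.7],[[0,0,0],0,-0.7],[[0.06,0,0],0,-0.7],[[0,0,0],1,-0.7],[[0,0,0],1,-0.7],[[0,0,0],1,-0.7],[[0,0,0],1,-0.7],[[0,0,0],1,-0.7]]'
python3 - <<'E'
from h import *
np.set_printoptions(precision=1,suppress=True)
s=env.state();print(s["eef_pos"],s["ft_force"])
P=[eyes.read_camera(n) for n in("scene","top","wrist")]
for k in("nose_centre","ball_dolly"):
    L=[(p,x[0]["centre"]) for p in P for x in[eyes.spot_point(k,p)] if x and x[0]["score"]>.5]
    print(k,[np.round(c).tolist() for _,c in L],tri(L) if len(L)>1 else "")
X=[473,307.6]
for p in P:print([np.round(proj(p,X+[z])).tolist() for z in(22.6,42.6,122.6)])
m=eyes.cut_out("ball_dolly",P[0])
for x in m[:2]:
    (a,b),(h,w2),an=cv2.minAreaRect(np.argwhere(x["mask"])[:,::-1].astype(np.float32));print(round(x["score"],2),x["centre"],h,w2,an,x["mask"].sum())
E
```

```text
t: 42.65
eef_pos: [472.6, 307.8, 110.9]
tcp_rot: [-3.142, -0.0, 2.644]
ft_force: [-0.3, 0.1, 0.2]
opening: 0.851
grip_force: 0.0
[472.6 307.8 110.9] [-0.3  0.1  0.2]
nose_centre [[227.0, 176.0], [217.0, 287.0]] (array([470.8, 311.6,  50.9]), [0.6, 0.6])
ball_dolly [[147.0, 274.0]] 
[[234.0, 178.0], [229.0, 177.0], [208.0, 175.0]]
[[249.0, 162.0], [249.0, 160.0], [251.0, 150.0]]
[[211.0, 284.0], [218.0, 284.0], [260.0, 284.0]]
0.67 [221.5, 176.0] 17.0 11.0 90.0 175
```

```bash
python3 -m inch '[[[0,0,0],1,-0.7],[[0,0,0],1,-0.7],[[0,0,0],1,-0.7],[[0,0,0],1,-0.7],[[0,0,0],1,-0.7],[[0,0,0],1,-0.7],[[0,0,0],1,-0.7],[[0,0,0],1,-0.7],[[0,0,0],1,-0.7],[[0,0,0],1,-0.7]]'
python3 -m inch '[[[0,0,0.05],1,-0.7],[[0,0,0.1],1,-0.7],[[0,0,0.1],1,-0.7],[[0,0,0.1],0,-0.5],[[0,0,0],0,-0.2],[[0,0,0],0,0.1],[[0,0,0],0,0.3],[[0,0,0],0,0.45],[[0,0,0],0,0.6],[[0,0,0],0,0.6]]'
```

```text
t: 44.4
eef_pos: [472.9, 307.8, 110.8]
tcp_rot: [3.142, -0.0, 1.771]
ft_force: [-0.3, -0.1, 0.3]
opening: 0.854
grip_force: 0.0
t: 45.65
eef_pos: [473.2, 307.9, 90.0]
tcp_rot: [3.141, -0.0, 1.512]
ft_force: [1.3, 0.5, 2.1]
opening: 0.254
grip_force: 30.0
```

```bash
python3 -m inch '[[[0,0,0],0,0.4],[[0,0,0],0,0.2],[[0,0,0],0,-0.2],[[0,0,0],0,-0.6],[[0,0,0],0,-0.6],[[0,0,-0.1],0,-0.6],[[0,0,-0.3],0,-0.6],[[0,0,-0.5],0,-0.6],[[0,0,-0.5],0,-0.6],[[0,0,-0.4],0,-0.6]]'
python3 -m inch '[[[0.5,0,-0.5],0,-0.6],[[0.8,0,-0.3],0,-0.6],[[0.8,0,0],0,-0.6],[[0.5,0,0],0,-0.6],[[0,0,0],0,-0.6],[[0,0,0],0,-0.6],[[0,0,0],0,-0.6],[[0,0,0],0,-0.6],[[0,0,0],0,-0.6],[[0,0,0],0,-0.6]]'
python3 - <<'E'
from h import *
np.set_printoptions(precision=1,suppress=True)
s=env.state();print(s["eef_pos"],s["ft_force"])
P=[eyes.read_camera(n) for n in("scene","top","wrist")]
X=[473,307.6]
for n,p in zip("stw",P):
    for k in("nose_centre","ball_dolly","dishing_ring","flap_push"):print(n,k,[(round(x["score"],2),np.round(x["centre"]).tolist()) for x in eyes.spot_point(k,p)][:3])
    print("pred",[np.round(proj(p,X+[z])).tolist() for z in(22.6,42.6,122.6)],"flap end plate",np.round(proj(p,wor([-158*np.cos(.436),0,70+158*np.sin(.436)]))))
    for x in eyes.cut_out("ball_dolly",p)[:1]:print(cv2.minAreaRect(np.argwhere(x["mask"])[:,::-1].astype(np.float32)),x["mask"].sum())
E
```

```text
t: 46.9
eef_pos: [472.9, 307.9, 199.6]
tcp_rot: [3.141, -0.001, 1.512]
ft_force: [0.3, 0.4, -0.2]
opening: 0.795
grip_force: 0.0
t: 48.15
eef_pos: [482.1, 463.4, 245.9]
tcp_rot: [3.141, -0.0, 1.512]
ft_force: [-1.1, 0.1, -0.3]
opening: 0.797
grip_force: 0.0
[482.1 463.4 245.9] [-1.1  0.1 -0.3]
s nose_centre [(0.59, [225.0, 179.0])]
s ball_dolly [(0.77, [230.0, 180.0])]
s dishing_ring [(0.76, [259.0, 209.0]), (0.64, [268.0, 256.0]), (0.63, [232.0, 180.0])]
s flap_push [(0.86, [240.0, 264.0])]
pred [[234.0, 178.0], [229.0, 177.0], [208.0, 175.0]] flap end plate [240. 263.]
((177.58621215820312, 219.46551513671875), (27.423185348510742, 12.155458450317383), 86.633544921875) 286
t nose_centre [(0.67, [250.0, 161.0]), (0.16, [160.0, 299.0])]
t ball_dolly [(0.82, [251.0, 160.0])]
t dishing_ring [(0.85, [249.0, 161.0]), (0.84, [254.0, 218.0])]
t flap_push [(0.94, [253.0, 295.0])]
pred [[249.0, 162.0], [249.0, 160.0], [251.0, 150.0]] flap end plate [253. 295.]
((163.5, 200.0), (12.0, 21.0), 90.0) 216
w nose_centre [(0.71, [296.0, 286.0])]
w ball_dolly [(0.96, [288.0, 286.0])]
w dishing_ring [(0.98, [278.0, 284.0]), (0.73, [289.0, 283.0])]
w flap_push []
pred [[287.0, 284.0], [295.0, 284.0], [333.0, 284.0]] flap end plate [565. 293.]
((285.9999694824219, 310.4999694824219), (19.999996185302734, 58.99999237060547), 0.0) 615
```

```bash
python3 -c "
from cell import env
print(env.job_done())"
```

```text
the job is handed in; nothing more can be done
None
```

The job is handed in: the flap was clicked free and eased down onto its stops, the ball-nosed dolly stands upright, ball down and let go, in the ring farthest from the base, and camera readings just before hand-in agreed, though no verdict was reported.

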